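# Find the unlocked cell-box lid by pressing and push it open

## Robot

A 7-joint arm with a two-finger parallel gripper is mounted at the origin on a cart in front of the work surface, level with it; the furniture and walls round the work are solid. World frame = base frame: x ahead of the robot, y to its left, z up, the work surface at z = 0. Lengths are in m, angles in rad, forces in N, time in s.
With the tool pointing down it reaches from about 0.4 to 0.85 m from the base axis. Payload 10.4 kg.
Tool frame: the origin (TCP) lies between the finger pads; the fingertips stand ahead of it and the grasp point (between the pads) lies 3 mm ahead of it (r.tips_ahead is the z of the fingertips in the tool frame, in m); z points along the fingers, y is the line along which they close (so a half turn about z gives the same grasp; the last joint's range is limited). The gripper opens to 87 mm and grips with 3 to 60 N. Pads are 19 mm wide; open, the fingers measure 117 mm over their backs; the gripper's body (75 mm by 190 mm) begins 51 mm behind the grasp point.
Start: joints at [1.197, 0.332, -0.065, 1.46, 0.022, 1.35, -0.088], TCP at [0.215, -0.587, 0.22] pointing down, gripper open.
Joint ranges: [-2.6, 2.6], [-0.5, 2.12], [-1.47, 1.34], [0.16, 2.42], [-1.27, 4.41], [0.06, 2.06], [-2.6, 2.6]. Speed limits (rad/s): [2.22, 2.22, 2.79, 2.79, 3.14, 3.14, 3.14].

## Interface

Orientations are given as a unit quaternion [x, y, z, w].
In Python, from bench import telemetry, camera, get_calibration, r gives the robot as it stands.
- The arm moves only by the tool drive_tool, never from a script. Its argument "series" is one flat list of numbers, 7 for each row, row after row: the turn, a rotation vector about the tool's x, y, z in units of 5 degrees (1.0 is 5 degrees), then the shift along the tool's x, y, z in units of 40 mm (1.0 is 40 mm), then the opening, from -1 (shut) to 1 (fully open). A call has 1 to 10 rows; each row is the pose to reach, as a shift and turn from the pose commanded when the call began, along the tool's axes at that moment; what a row does not reach only later rows make up. A row lasts 1/12 s, in which the tool goes at most 41.7 mm and 7.16 degrees, less where a joint would pass 70% of its speed; a pose out of reach is approached as far as the arm can. A call with a gripper value outside its range is refused whole. The fingers move at their own pace and stop on an object; "grip_force" is the grip in N (left out, the last holds). Time passes only in rows, so rows that repeat a pose let the fingers close. It gives the time, the measured TCP pose, the force, the opening and the grip force at its end, in the units of the state.
- telemetry.read_state(): the state, without advancing time (a new reading comes with each control period).
- camera(name): name is "scene" or "top" or "wrist"; returns the picture (384x512x3 uint8, red, green, blue); there is no depth.
- get_calibration(name): a dict with "fovy" (degrees; the focal length in pixels is half the picture's height over the tangent of half this angle, whatever the lens; pixels are square), "cx", "cy" (the principal point, pixels), "dist" ([k1, k2, p1, p2, k3] as OpenCV has them; the pictures are not rectified), "xyz" and "rotation" of the camera in the world. Camera axes: x right, y up, looking along -z (the intrinsics and any distortion apply to the point x, -y, -z); pixel columns grow to the right and rows downward; lengths in m; the calibration is good to about 2 mm. A picture is of the moment at which its call begins: read the wrist's pose just before it. get_calibration takes no time and is no camera call; for the wrist camera it gives the pose at the moment of the call.
- r.close_job(): hands the job in; it is judged then, once.
The state is a dict: "time": time; "joint_positions": joint angles; "joint_vel": joint speeds; "joint_torque": joint torques, N m; "ee_pos": TCP position; "eef_rot": TCP orientation; "ft_force": force on the tool from outside, world axes, zero at the start; "torque": the same for the moment, N m; "width": finger opening in m; "grip_force": force on a finger pad.
Only numpy, scipy, OpenCV 4.12 (cv2) and the standard library are available. Lean on these libraries where they do the work, as an engineer would, in place of code of your own. Each camera call takes 0.05 s, during which the arm holds its last target. There are 200 camera calls.

## Task

One of the four identical rocker lids on the grey cell box was left unlocked, and its square-socket lock looks no different from the others. Press lightly with a fingertip on the ribbed near end of the lids, one after another, until you find the one that rocks, then push its near end on down until the lid stands fully open against its stop, and leave it open with the other lids shut. Never force a locked lid, and do not grasp, lift or shift anything else.

Things in the scene. Friction and masses are not known exactly. Their poses are not given: they have to be found in the camera images.
- cell_box: Fixed grey steel box, 122 (x) x 394 (y) x 78 mm high; origin: centre of its underside; x points away from the robot, y left along the row. Four identical aluminium rocker lids lie flush in its top at y +149.5, +66.5, -16.5, -99.5 mm (8 mm between bays), then a plain deck (y -137 to -197). Bays 98 x 75, 66 mm deep, a 7 mm cell on each floor; front wall scooped 12 mm deep, 42 wide before each lid.
- lid1 (a joint): Tilt (rad) of the lid leftmost in the row: 0 shut; grows as its near end goes down into the bay and its far end rises; stop at 1.31. Locked, it gives some 0.03 rad, then stands firm; unlocked, 2 to 5 N on the near end tips it and its stiff pin holds it wherever left. Exactly one of the four, any one, is unlocked; all look alike.
- lid1_press (a point): On the top face of lid 1, middle of its near end with four thin ribs, 23 mm from the pin towards the robot; moves with the lid. The lid is a plate 94 x 71 x 4 mm on a cross pin along the box's y axis, 2 mm below the top face, at box x -7 mm: 40 mm of plate on the robot's side of the pin, 54 mm beyond it.
- lid1_far_edge (a point): Middle of the far edge of lid 1, top face, 54 mm beyond the pin; moves with the lid. Between pin and edge sits a round lock, 21 mm across, standing 2 mm proud, with a square socket.
- lid2 (a joint): Tilt (rad) of the lid second from the left: 0 shut; grows as its near end goes down into the bay and its far end rises; stop at 1.31. Locked, it gives some 0.03 rad, then stands firm; unlocked, 2 to 5 N on the near end tips it and its stiff pin holds it wherever left. Exactly one of the four, any one, is unlocked; all look alike.
- lid2_press (a point): On the top face of lid 2, middle of its near end with four thin ribs, 23 mm from the pin towards the robot; moves with the lid. The lid is a plate 94 x 71 x 4 mm on a cross pin along the box's y axis, 2 mm below the top face, at box x -7 mm: 40 mm of plate on the robot's side of the pin, 54 mm beyond it.
- lid2_far_edge (a point): Middle of the far edge of lid 2, top face, 54 mm beyond the pin; moves with the lid. Between pin and edge sits a round lock, 21 mm across, standing 2 mm proud, with a square socket.
- lid3 (a joint): Tilt (rad) of the lid third from the left: 0 shut; grows as its near end goes down into the bay and its far end rises; stop at 1.31. Locked, it gives some 0.03 rad, then stands firm; unlocked, 2 to 5 N on the near end tips it and its stiff pin holds it wherever left. Exactly one of the four, any one, is unlocked; all look alike.
- lid3_press (a point): On the top face of lid 3, middle of its near end with four thin ribs, 23 mm from the pin towards the robot; moves with the lid. The lid is a plate 94 x 71 x 4 mm on a cross pin along the box's y axis, 2 mm below the top face, at box x -7 mm: 40 mm of plate on the robot's side of the pin, 54 mm beyond it.
- lid3_far_edge (a point): Middle of the far edge of lid 3, top face, 54 mm beyond the pin; moves with the lid. Between pin and edge sits a round lock, 21 mm across, standing 2 mm proud, with a square socket.
- lid4 (a joint): Tilt (rad) of the lid rightmost, next to the deck: 0 shut; grows as its near end goes down into the bay and its far end rises; stop at 1.31. Locked, it gives some 0.03 rad, then stands firm; unlocked, 2 to 5 N on the near end tips it and its stiff pin holds it wherever left. Exactly one of the four, any one, is unlocked; all look alike.
- lid4_press (a point): On the top face of lid 4, middle of its near end with four thin ribs, 23 mm from the pin towards the robot; moves with the lid. The lid is a plate 94 x 71 x 4 mm on a cross pin along the box's y axis, 2 mm below the top face, at box x -7 mm: 40 mm of plate on the robot's side of the pin, 54 mm beyond it.
- lid4_far_edge (a point): Middle of the far edge of lid 4, top face, 54 mm beyond the pin; moves with the lid. Between pin and edge sits a round lock, 21 mm across, standing 2 mm proud, with a square socket.
- kelvin_clip: Blue and black two-contact test clip, 36 x 107 x 19 mm, lying loose on the plain deck at the box's right end. Origin at the centre of its underside. Bystander: to be left alone.
- cell_single: Pouch cell with yellow taped edges, 67 x 93 x 7 mm, lying on the bench at the left. Origin at the centre of its underside. Bystander: to be left alone.
- screwdriver: Screwdriver with a blue handle, 158 mm long, 22 mm thick, lying on the bench at the right front. Origin at its underside. Bystander: to be left alone.
- kapton_tape: Amber tape roll, 68 x 74 x 12 mm, lying on the bench right of the box. Origin at the centre of its underside. Bystander: to be left alone.
- cot_tin: Round white tin, 68 mm across, 34 mm high, right of the box. Origin at the centre of its underside. Bystander: to be left alone.

How it is judged:
On the way:
1. a finger pressing on a lid makes that lid rock (more than 0.12 rad) (((value of joint lid1 above 0.12 rad and contact force between the fingers and lid1 above 0.2 N) or (value of joint lid2 above 0.12 rad and contact force between the fingers and lid2 above 0.2 N) or (value of joint lid3 above 0.12 rad and contact force between the fingers and lid3 above 0.2 N) or (value of joint lid4 above 0.12 rad and contact force between the fingers and lid4 above 0.2 N))), for 0.05 s.
At the end, for the whole second after the job is handed in: One lid stands open at more than 1.17 rad (67 degrees; its stop is at 75) and is at rest; the other three are shut (less than 0.06 rad) (((value of joint lid1 above 1.17 rad and velocity of joint lid1 between -0.05 and 0.05 rad/s and value of joint each of lid2, lid3, lid4 below 0.06 rad) or (value of joint lid2 above 1.17 rad and velocity of joint lid2 between -0.05 and 0.05 rad/s and value of joint each of lid1, lid3, lid4 below 0.06 rad) or (value of joint lid3 above 1.17 rad and velocity of joint lid3 between -0.05 and 0.05 rad/s and value of joint each of lid1, lid2, lid4 below 0.06 rad) or (value of joint lid4 above 1.17 rad and velocity of joint lid4 between -0.05 and 0.05 rad/s and value of joint each of lid1, lid2, lid3 below 0.06 rad))); the robot touches nothing.
It fails at once if a finger bears on a lid with more than 45 N (contact force between the fingers and lid1 above 45 N or contact force between the fingers and lid2 above 45 N or contact force between the fingers and lid3 above 45 N or contact force between the fingers and lid4 above 45 N).
It fails at once if a bystander (test clip, pouch cell, screwdriver, tape roll, tin) is lifted or shifted by more than 15 mm (distance of any of kelvin_clip, cell_single, screwdriver, kapton_tape, cot_tin from where it was at the start of the episode above 0.015 m).
It also fails if it takes over 48 s, if anything falls off the work surface, if the arm or the gripper's body presses on something with over 40 N, if the wrist force passes 120 N, or if a joint passes its speed limit or range.

## Working session

There is one attempt and no reset: what is moved stays moved. The work goes in short steps, Python scripts to look and compute and a tool call to move; the robot and the scene stay as the last step left them, time stands still between calls to the robot, and variables do not carry over. Pictures are saved under pics/ and viewed, at most 10 in all, crops included, and the job is handed in when it is done.

Besides the shell and the picture viewer there is one more tool, called after "Emit:" by a JSON object that holds its "name" and its "arguments", one argument or row to a line. drive_tool: Moves the arm, as the interface text tells. Its arguments: {"type":"object","properties":{"series":{"type":"array"},"grip_force":{"type":"number"}},"required":["series"]}

```bash
mkdir -p pics; python3 - <<'E'
from bench import telemetry, camera, get_calibration, r
import cv2
for n in("scene","top"):
    cv2.imwrite(f"pics/{n}0.png",cv2.resize(camera(n)[:,:,::-1],(800,600),interpolation=cv2.INTER_CUBIC))
    print(n,get_calibration(n))
print(telemetry.read_state(),r.tips_ahead)
E
```

```text
scene {'fovy': 45.36513708045281, 'cx': 257.01643039964307, 'cy': 193.94731264874682, 'dist': array([0.02817509, 0.        , 0.        , 0.        , 0.        ]), 'xyz': array([-0.32719554, -1.11118255,  0.74519765]), 'rotation': array([ 0.49540314, -0.16770268, -0.2891168 ,  0.80178739])}
top {'fovy': 53.948573007281155, 'cx': 244.77928345479444, 'cy': 193.03724330865415, 'dist': array([-0.01364303,  0.        ,  0.        ,  0.        ,  0.        ]), 'xyz': array([ 0.36982186, -0.0929769 ,  1.35506291]), 'rotation': array([-0.02909438,  0.02795494,  0.71549895, -0.6974477 ])}
{'time': 0.1, 'joint_positions': array([ 1.19742419,  0.33278371, -0.06470837,  1.46085799,  0.02160965,
        1.34989127, -0.08848695]), 'joint_vel': array([-6.92417851e-04, -2.07953209e-03, -1.69622625e-03, -2.59975765e-03,
       -1.47876297e-03,  1.06980126e-03, -5.95565425e-06]), 'joint_torque': array([ 1.42712401e-03, -6.24547148e+01,  2.47092394e-02, -3.90719461e+01,
       -6.14312128e-02,  3.65193968e-02,  4.49815775e-05]), 'ee_pos': array([ 0.21464341, -0.58661687,  0.2191488 ]), 'eef_rot': array([ 9.84655366e-01,  1.74509093e-01, -1.39546206e-04, -6.06381704e-04]), 'ft_force': array([-0.55055629, -0.4187015 ,  0.31557315]), 'torque': array([0.03805402, 0.04273555, 0.01352074]), 'grip_force': 0.0, 'width': 0.08689609266117589} 0.022
```

View pics/top0.png

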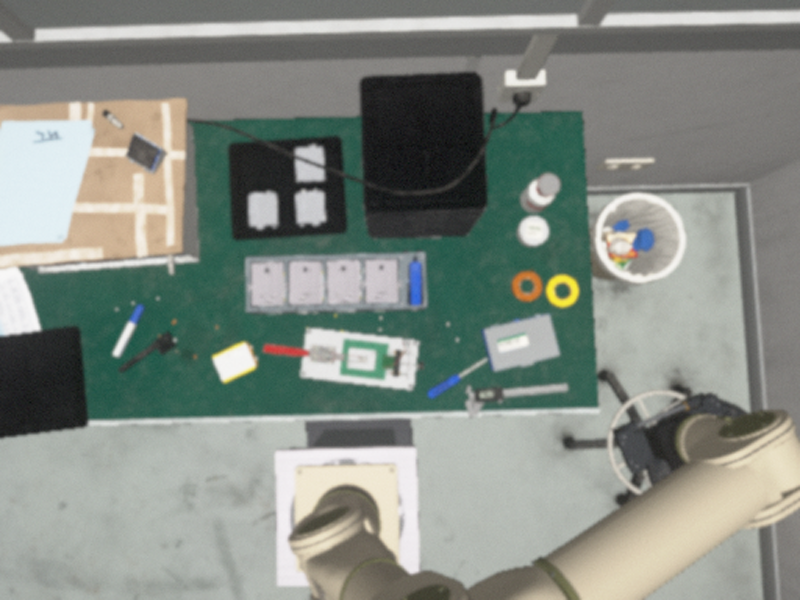

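View pics/scene0.png

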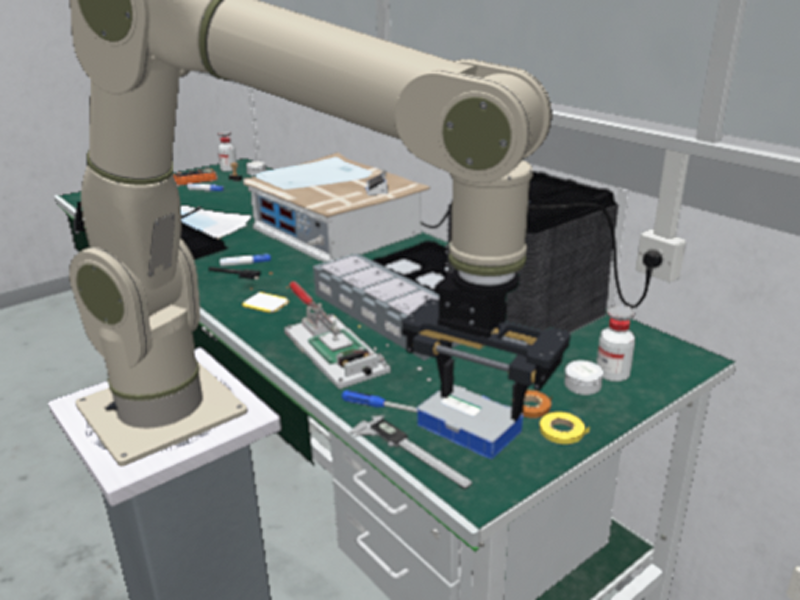

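The top view shows the grey box at about (248–425, 255–312), with the four lids left to right and the blue clip on the deck at its right end. The scene view shows the gripper clear at the right, above the blue-grey case. I'll enlarge the box for its corners.

```bash
python3 - <<'E'
from bench import camera
import cv2
im=camera("top")[:,:,::-1]
cv2.imwrite("pics/crop.png",cv2.resize(im[150:210,150:280],None,fx=6,fy=6,interpolation=cv2.INTER_CUBIC))
E
```

```text
(no output)
```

View pics/crop.png

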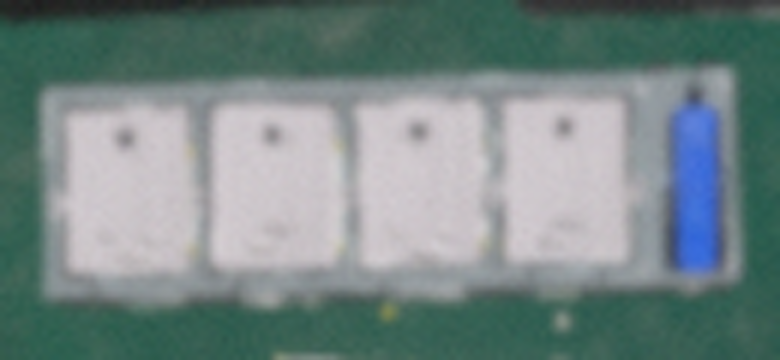

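The crop shows lid 1's corners at about (66,109), (193,107), (68,272) and (195,270). Lid 4's are at about (505,98), (628,97), (508,266) and (632,262). I'll fit the box pose to the lid corners.

```bash
cat > h.py <<'E'
import numpy as np, cv2
from scipy.spatial.transform import Rotation as R
from bench import telemetry, camera, get_calibration, r
def px2w(n,uv,z):
    c=get_calibration(n); f=192/np.tan(np.radians(c["fovy"]/2))
    K=np.array([[f,0,c["cx"]],[0,f,c["cy"]],[0,0,1]])
    p=cv2.undistortPoints(np.array(uv,float).reshape(-1,1,2),K,c["dist"])[:,0]
    d=R.from_quat(c["rotation"]).apply(np.c_[p[:,0],-p[:,1],-np.ones(len(p))])
    o=np.array(c["xyz"]); return o+d*((z-o[2])/d[:,2])[:,None]
def fit(B,W):
    cb,cw=B.mean(0),W.mean(0); b=B-cb; w=W-cw
    a=np.arctan2((b[:,0]*w[:,1]-b[:,1]*w[:,0]).sum(),(b*w).sum())
    M=np.array([[np.cos(a),-np.sin(a)],[np.sin(a),np.cos(a)]])
    t=cw-M@cb; return a,t,M,np.abs(W-(B@M.T+t)).max()
E
cat > box.py <<'E'
from h import *
E
python3 - <<'E'
from h import *
px=[]; B=[]
for y,c in ((149.5,[(66,109),(193,107),(68,272),(195,270)]),(66.5,[(212,106),(338,105),(213,270),(341,268)]),
            (-16.5,[(358,103),(482,100),(361,268),(487,265)]),(-99.5,[(505,98),(628,97),(508,266),(632,262)])):
    px+=c; B+=[(.047,y/1e3+.0355),(.047,y/1e3-.0355),(-.047,y/1e3+.0355),(-.047,y/1e3-.0355)]
uv=(np.array(px)+.5)/6-.5+150
W=px2w("top",uv,.078)[:,:2]; a,t,M,e=fit(np.array(B),W)
print("yaw",np.degrees(a),"origin",t,"maxres",e)
L=W[12:]; print(np.linalg.norm(W[0]-W[2]),np.linalg.norm(W[0]-W[13]),"exp .094,.320")
for y in(.1495,.0665,-.0165,-.0995): print("press",t+M@np.array([-.030,y]),"pin",t+M@np.array([-.007,y]))
E
```

```text
yaw -0.2721512632696067 origin [0.5192952 0.007723 ] maxres 0.0010734363584305878
0.09320325577407165 0.32032909591752606 exp .094,.320
press [0.49000565 0.15736381] pin [0.51300539 0.15725456]
press [0.48961141 0.07436475] pin [0.51261115 0.0742555 ]
press [ 0.48921717 -0.00863431] pin [ 0.51221691 -0.00874356]
press [ 0.48882292 -0.09163338] pin [ 0.51182266 -0.09174263]
```

The fit is within 1.1 mm and the sizes match. Next I need a planner that turns a target for the finger's lowest (near) corner into drive units, starting with a hover over lid 4. The fingers are shut and tilted 20° outward so that the gripper body stays clear of the rising far end.

```bash
cat >> h.py <<'E'
YAW=np.radians(-.27); O=np.array([.5193,.0077]); LY={1:.1495,2:.0665,3:-.0165,4:-.0995}
def goal(lid,x,z,tilt,corner=-1):
    """x: from the pin (m, away from robot); z above box top; corner -1 near, +1 far, of the fingertip"""
    bx=np.array([-.007+x,LY[lid]]); c,s=np.cos(YAW),np.sin(YAW)
    p=np.r_[O+[c*bx[0]-s*bx[1],s*bx[0]+c*bx[1]],.078+z]
    q=R.from_euler('z',YAW)*R.from_euler('x',np.pi)*R.from_euler('y',np.radians(tilt))
    return p-q.apply([corner*.0095,0,r.tips_ahead]),q
def row(g):
    s=telemetry.read_state(); q0=R.from_quat(s["eef_rot"])
    print("rot",np.round(np.degrees((q0.inv()*g[1]).as_rotvec())/5,3),"shift",np.round(q0.inv().apply(g[0]-s["ee_pos"])/.04,3),"tcp",g[0].round(4))
E
python3 -c "
from h import *
row(goal(4,-.023,.08,20)); print(R.from_quat(goal(4,0,0,20)[1].as_quat()).as_matrix().round(2))"
```

```text
rot [-0.723  3.96   4.031] shift [10.723 -9.253  0.942] tcp [ 0.4902 -0.0917  0.1819]
[[ 0.94 -0.    0.34]
 [-0.   -1.   -0.  ]
 [ 0.34  0.   -0.94]]
```

Emit:
{"name": "drive_tool", "arguments": {
  "series": [0,0,1,0.8,-0.7,-0.2,-1,0,0.5,2,1.6,-1.4,-0.4,-1,0,1,3,2.4,-2.1,-0.5,-1,-0.2,2,4,3.2,-2.8,-0.5,-1,-0.5,3,4,4,-3.5,-0.5,-1,-0.7,3.96,4.03,4.8,-4.2,-0.5,-1,-0.72,3.96,4.03,5.6,-4.9,-0.5,-1,-0.72,3.96,4.03,6.4,-5.6,-0.5,-1,-0.72,3.96,4.03,7.0,-6.1,-0.5,-1,-0.72,3.96,4.03,7.0,-6.1,-0.5,-1],
  "grip_force": 10
}}

```text
time: 0.98
ee_pos: [0.3971, -0.2549, 0.2402]
eef_rot: [0.985, 0.002, 0.174, 0.0]
ft_force: [0.7, -0.2, 0.5]
width: 0.0282
grip_force: 0.0
```

```bash
python3 -c "
from h import *
row(goal(4,-.023,.05,20)); s=telemetry.read_state(); print(s['joint_positions'],s['width'])"
```

```text
rot [-0.019 -0.008  0.097] shift [ 1.448 -4.075  2.872] tcp [ 0.4902 -0.0917  0.1519]
[ 0.99661609 -0.21843235 -0.3189881   2.03561012 -0.32733544  1.05727365
 -0.76641563] 0.028226770507709786
```

Emit:
{"name": "drive_tool", "arguments": {
  "series": [0,0,0.1,0.3,-0.8,0.2,-1,0,0,0.1,0.6,-1.6,0.6,-1,0,0,0.1,0.9,-2.4,1.1,-1,0,0,0.1,1.2,-3.2,1.7,-1,0,0,0.1,1.4,-3.9,2.3,-1,0,0,0.1,1.45,-4.07,2.87,-1,0,0,0.1,1.45,-4.07,2.87,-1,0,0,0.1,1.45,-4.07,2.87,-1]
}}

```text
time: 1.65
ee_pos: [0.4878, -0.0988, 0.1509]
eef_rot: [0.985, -0.006, 0.173, -0.001]
ft_force: [0.2, -0.3, 0.3]
width: 0.0007
grip_force: 0.0
```

```bash
python3 -c "
from h import *
for z in(.01,0.004,0.0,-.004): row(goal(4,-.023,z,20))
print(telemetry.read_state()['joint_positions'],get_calibration('wrist'))
cv2.imwrite('pics/w1.png',camera('wrist')[:,:,::-1])"
```

```text
rot [-0.01   0.021 -0.086] shift [-0.276 -0.175  0.936] tcp [ 0.4902 -0.0917  0.1119]
rot [-0.01   0.021 -0.086] shift [-0.327 -0.175  1.077] tcp [ 0.4902 -0.0917  0.1059]
rot [-0.01   0.021 -0.086] shift [-0.361 -0.174  1.171] tcp [ 0.4902 -0.0917  0.1019]
rot [-0.01   0.021 -0.086] shift [-0.395 -0.174  1.265] tcp [ 0.4902 -0.0917  0.0979]
[ 0.87847887 -0.12617071 -0.6806436   2.13802319 -0.20531009  0.76874426
 -1.27089592] {'fovy': 63.01872003110693, 'cx': 254.62278961647675, 'cy': 191.70872880577036, 'dist': array([0.00496798, 0.        , 0.        , 0.        , 0.        ]), 'xyz': array([ 0.50758465, -0.09896528,  0.33221494]), 'rotation': array([-0.01869754,  0.0161981 ,  0.71107168, -0.70268421])}
```

View pics/w1.png

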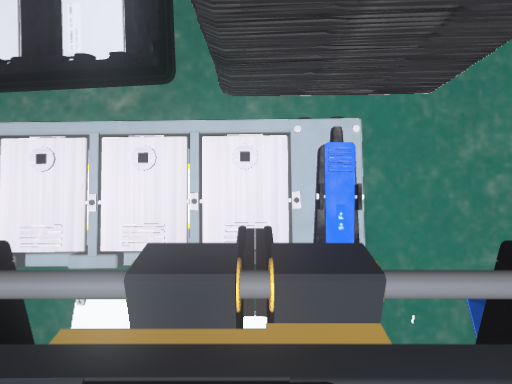

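The wrist view shows lid 4's far corners at (202,135) and (289,134), and lid 3's left side running from (101,137) to (101,252). The fingertips are at about (256,232), over lid 4's ribbed end. I'll cross-check the box pose from here and let the arm settle.

```bash
python3 -c "
from h import *
W=px2w('wrist',[(202,135),(289,134),(101,137),(188,136),(101,252),(188,251),(87,252)],.078)[:,:2]
B=np.array([(.047,-.064),(.047,-.135),(.047,.019),(.047,-.052),(-.047,.019),(-.047,-.052),(-.047,.031)])
a,t,M,e=fit(B,W);print(np.degrees(a),t,e)"
```

```text
0.21385163871775445 [0.52048082 0.00688606] 0.0008769689308571749
```

Emit:
{"name": "drive_tool", "arguments": {
  "series": [0,0,0,0,0,0,-1,0,0,0,0,0,0,-1]
}}

```text
time: 1.87
ee_pos: [0.4886, -0.1006, 0.1528]
eef_rot: [0.985, -0.007, 0.174, 0.001]
ft_force: [-0.7, 0.5, 0.5]
width: 0.0005
grip_force: 0.0
```

```bash
python3 -c "
from h import *
for z in(.01,0.004,0.0,-.004): row(goal(4,-.023,z,20))"
```

```text
rot [ 0.025 -0.02  -0.114] shift [-0.316 -0.221  0.973] tcp [ 0.4902 -0.0917  0.1119]
rot [ 0.025 -0.02  -0.114] shift [-0.367 -0.221  1.114] tcp [ 0.4902 -0.0917  0.1059]
rot [ 0.025 -0.02  -0.114] shift [-0.401 -0.221  1.208] tcp [ 0.4902 -0.0917  0.1019]
rot [ 0.025 -0.02  -0.114] shift [-0.436 -0.221  1.302] tcp [ 0.4902 -0.0917  0.0979]
```

The wrist fit agrees within 1.5 mm. Descending on lid 4.

Emit:
{"name": "drive_tool", "arguments": {
  "series": [0,0,-0.1,-0.1,-0.22,0.4,-1,0,0,-0.1,-0.22,-0.22,0.7,-1,0,0,-0.1,-0.3,-0.22,0.95,-1,0,0,-0.1,-0.35,-0.22,1.07,-1,0,0,-0.1,-0.35,-0.22,1.07,-1,0,0,-0.1,-0.35,-0.22,1.07,-1]
}}

```text
time: 2.37
ee_pos: [0.4902, -0.0909, 0.1073]
eef_rot: [0.985, -0.003, 0.174, 0.001]
ft_force: [0.4, 0.1, 0.3]
width: 0.0002
grip_force: 0.0
```

```bash
python3 -c "
from h import *
for z in(0.004,0.0,-.004): row(goal(4,-.023,z,20))"
```

```text
rot [ 0.013 -0.01  -0.004] shift [-0.012  0.019  0.033] tcp [ 0.4902 -0.0917  0.1059]
rot [ 0.013 -0.01  -0.004] shift [-0.046  0.018  0.127] tcp [ 0.4902 -0.0917  0.1019]
rot [ 0.013 -0.01  -0.004] shift [-0.081  0.018  0.221] tcp [ 0.4902 -0.0917  0.0979]
```

Emit:
{"name": "drive_tool", "arguments": {
  "series": [0,0,0,-0.018,0,0.047,-1,0,0,0,-0.034,0,0.094,-1,0,0,0,-0.043,0,0.118,-1,0,0,0,-0.05,0,0.14,-1,0,0,0,-0.05,0,0.14,-1]
}}

```text
time: 2.78
ee_pos: [0.4901, -0.0904, 0.1007]
eef_rot: [0.985, -0.002, 0.174, 0.001]
ft_force: [0.2, 0.9, -1.2]
width: 0.0005
grip_force: 0.0
```

Emit:
{"name": "drive_tool", "arguments": {
  "series": [0,0,0,-0.009,0,0.024,-1,0,0,0,-0.017,0,0.047,-1,0,0,0,-0.017,0,0.047,-1]
}}

```text
time: 3.03
ee_pos: [0.49, -0.0904, 0.0986]
eef_rot: [0.985, -0.002, 0.174, 0.001]
ft_force: [0.2, 1.0, 1.0]
width: 0.0001
grip_force: 0.0
```

Emit:
{"name": "drive_tool", "arguments": {
  "series": [0,0,0,-0.009,0,0.024,-1,0,0,0,-0.017,0,0.047,-1,0,0,0,-0.017,0,0.047,-1]
}}

```text
time: 3.28
ee_pos: [0.49, -0.0904, 0.0966]
eef_rot: [0.985, -0.002, 0.174, 0.001]
ft_force: [0.6, -0.0, 0.8]
width: 0.0007
grip_force: 0.0
```

Emit:
{"name": "drive_tool", "arguments": {
  "series": [0,0,0,-0.009,0,0.024,-1,0,0,0,-0.017,0,0.047,-1,0,0,0,-0.017,0,0.047,-1]
}}

```text
time: 3.53
ee_pos: [0.49, -0.0904, 0.0946]
eef_rot: [0.985, -0.002, 0.174, 0.001]
ft_force: [-0.1, 0.7, -0.2]
width: 0.0005
grip_force: 0.0
```

```bash
python3 -c "
from h import *
w=camera('wrist')[:,:,::-1]; s=camera('scene')[:,:,::-1]
a=cv2.resize(w[100:300,130:380],None,fx=2.4,fy=2.4,interpolation=cv2.INTER_CUBIC)
cv2.imwrite('pics/w2.png',a);print(telemetry.read_state()['ft_force'])"
```

```text
[-0.94717958  0.49589303 -0.04649269]
```

View pics/w2.png

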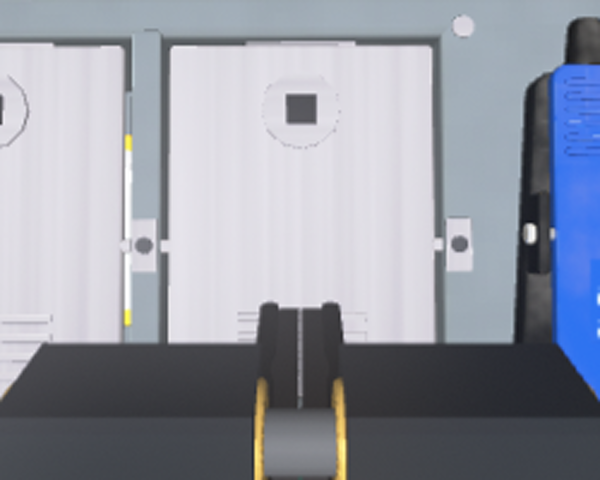

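Lid 4 looks shut, with its far edge level at row 40 of the crop and the fingertips at (300,305). There is no contact yet, so the tip stands higher than I assumed. I'll continue in small steps.

Emit:
{"name": "drive_tool", "arguments": {
  "series": [0,0,0,-0.009,0,0.024,-1,0,0,0,-0.017,0,0.047,-1,0,0,0,-0.017,0,0.047,-1]
}}

```text
time: 3.88
ee_pos: [0.49, -0.0904, 0.0926]
eef_rot: [0.985, -0.002, 0.174, 0.001]
ft_force: [0.5, 0.5, -0.4]
width: 0.0008
grip_force: 0.0
```

Emit:
{"name": "drive_tool", "arguments": {
  "series": [0,0,0,-0.009,0,0.024,-1,0,0,0,-0.017,0,0.047,-1,0,0,0,-0.017,0,0.047,-1]
}}

```text
time: 4.13
ee_pos: [0.49, -0.0904, 0.0906]
eef_rot: [0.985, -0.002, 0.174, 0.001]
ft_force: [0.3, -0.3, -0.5]
width: 0.0002
grip_force: 0.0
```

```bash
python3 -c "
from h import *
s=telemetry.read_state(); q=R.from_quat(s['eef_rot']); c=get_calibration('wrist'); f=192/np.tan(np.radians(c['fovy']/2))
for p in([.0095,0,.022],[-.0095,0,.022],[.0095,0,.012],[0.005,0,0.022]):
    d=R.from_quat(c['rotation']).inv().apply(s['ee_pos']+q.apply(p)-c['xyz']); print(p,(c['cx']+f*d[0]/-d[2]).round(1),(c['cy']-f*d[1]/-d[2]).round(1))
w=camera('wrist')[:,:,::-1]; t=camera('scene')[:,:,::-1]
a=cv2.resize(w[110:250,180:330],(560,523),interpolation=cv2.INTER_CUBIC)
cv2.imwrite('pics/w3.png',a)
b=cv2.resize(t[150:270,190:330],(700,600),interpolation=cv2.INTER_CUBIC);cv2.imwrite('pics/s3.png',b)"
```

```text
[0.0095, 0, 0.022] 255.8 212.5
[-0.0095, 0, 0.022] 255.8 239.8
[0.0095, 0, 0.012] 255.9 218.4
[0.005, 0, 0.022] 255.8 219.1
```

View pics/w3.png

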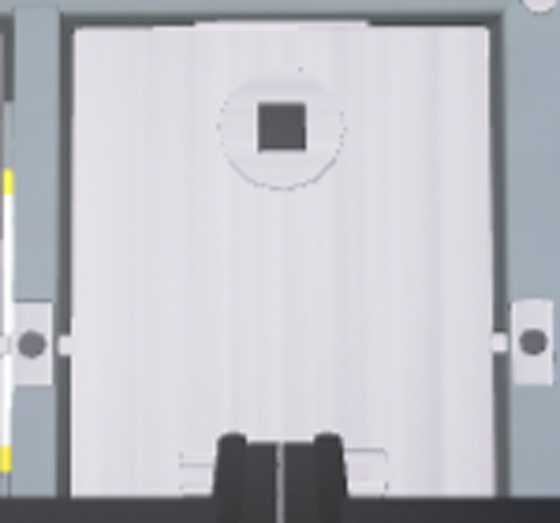

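View pics/s3.png

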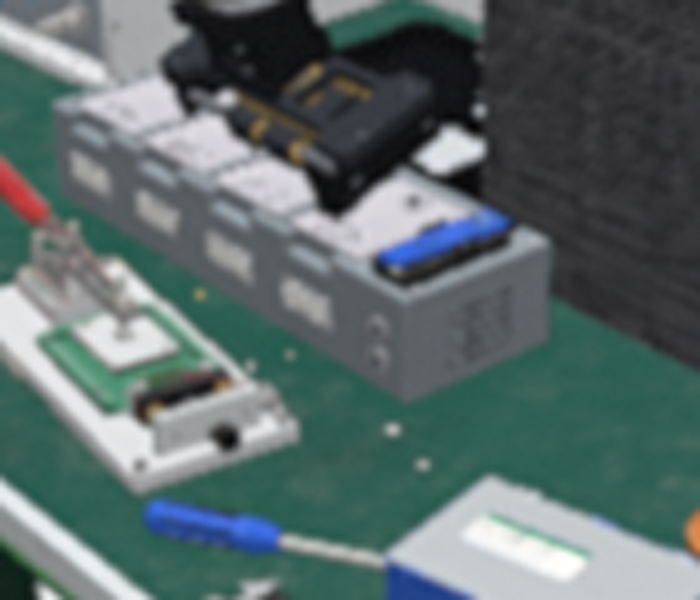

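In w3 the lid 4 outline stays rectangular, about 415 px wide at the far end and 425 px at the pin, so it is still flat. The finger silhouette ends at crop row 433, beside the ribs. There is still no force, so I keep lowering gently.

Emit:
{"name": "drive_tool", "arguments": {
  "series": [0,0,0,-0.009,0,0.024,-1,0,0,0,-0.017,0,0.047,-1,0,0,0,-0.017,0,0.047,-1]
}}

```text
time: 4.48
ee_pos: [0.49, -0.0904, 0.0886]
eef_rot: [0.985, -0.002, 0.174, 0.001]
ft_force: [0.1, -0.9, -0.3]
width: 0.0004
grip_force: 0.0
```

```bash
python3 -c "
from h import *
s=telemetry.read_state(); print(s['ft_force'],s['torque'],s['joint_torque'])
print(px2w('wrist',[(256,226),(256,230.5),(256,241)],.078))"
```

```text
[ 0.14525706 -0.89573875 -0.31185412] [0.06915998 0.37959945 0.01090118] [-1.87086611e-02 -2.61958802e+01  3.80473444e-01 -3.45644867e+01
 -1.95246795e-01 -1.95234731e+00 -5.09653031e-02]
[[ 0.49835376 -0.09054846  0.078     ]
 [ 0.49562195 -0.0905342   0.078     ]
 [ 0.48926386 -0.090501    0.078     ]]
```

Emit:
{"name": "drive_tool", "arguments": {
  "series": [0,0,0,-0.009,0,0.024,-1,0,0,0,-0.017,0,0.047,-1,0,0,0,-0.017,0,0.047,-1]
}}

```text
time: 4.73
ee_pos: [0.49, -0.0904, 0.0866]
eef_rot: [0.985, -0.002, 0.174, 0.001]
ft_force: [-0.2, -0.8, 0.4]
width: 0.0001
grip_force: 0.0
```

```bash
python3 -c "
from h import *
s=telemetry.read_state(); print(s['ft_force'],s['torque'],s['joint_torque'])"
```

```text
[-0.16260748 -0.82767233  0.44345956] [0.0301524  0.43662224 0.01163591] [-1.92211918e-02 -2.63323081e+01  2.94148307e-01 -3.44347966e+01
 -1.87784596e-01 -1.95329949e+00 -5.23381156e-02]
```

Emit:
{"name": "drive_tool", "arguments": {
  "series": [0,0,0,-0.009,0,0.024,-1,0,0,0,-0.017,0,0.047,-1,0,0,0,-0.017,0,0.047,-1]
}}

```text
time: 4.98
ee_pos: [0.49, -0.0904, 0.0846]
eef_rot: [0.985, -0.002, 0.174, 0.001]
ft_force: [-0.0, -0.2, -0.3]
width: 0.0005
grip_force: 0.0
```

```bash
python3 -c "
from h import *
s=telemetry.read_state(); print(s['ft_force'],s['torque'],s['joint_torque'])
w=camera('wrist')[:,:,::-1]
cv2.imwrite('pics/w4.png',cv2.resize(w[80:250,130:380],(750,510),interpolation=cv2.INTER_CUBIC))"
```

```text
[-0.036346   -0.18016259 -0.26712413] [0.03829068 0.46557263 0.01286262] [-1.90082949e-02 -2.64819807e+01  2.08706791e-01 -3.43186283e+01
 -1.81144942e-01 -1.95461199e+00 -5.31742349e-02]
```

View pics/w4.png

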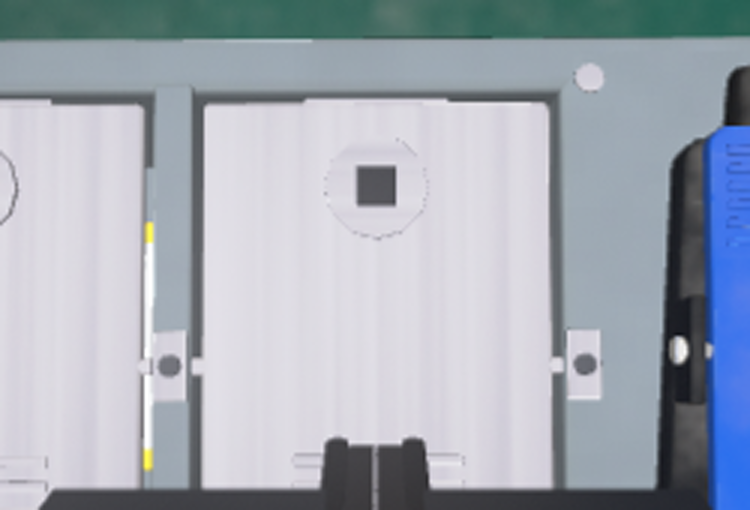

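Lid 4 still matches its shut neighbour: far edges at rows 100 and 103, with the finger tip at (376,440). Going lower.

Emit:
{"name": "drive_tool", "arguments": {
  "series": [0,0,0,-0.009,0,0.024,-1,0,0,0,-0.017,0,0.047,-1,0,0,0,-0.017,0,0.047,-1]
}}

```text
time: 5.28
ee_pos: [0.49, -0.0904, 0.0826]
eef_rot: [0.985, -0.002, 0.174, 0.001]
ft_force: [0.4, -0.3, -0.9]
width: 0.0005
grip_force: 0.0
```

Emit:
{"name": "drive_tool", "arguments": {
  "series": [0,0,0,-0.009,0,0.024,-1,0,0,0,-0.017,0,0.047,-1,0,0,0,-0.017,0,0.047,-1]
}}

```text
time: 5.53
ee_pos: [0.49, -0.0904, 0.0806]
eef_rot: [0.985, -0.002, 0.174, 0.001]
ft_force: [0.7, 0.7, -1.2]
width: 0.0001
grip_force: 0.0
```

The force stays at zero even though the TCP is nearly at lid height. I'll triangulate the visible fingertip from the scene picture s3 (tip at crop (330,208), giving pixel (256,191.6)), which was taken at TCP z 0.0906.

```bash
python3 -c "
from h import *
for uv in [(256,191.6),(257,189.6)]:
    a=px2w('scene',[uv],.0)[0]; b=px2w('scene',[uv],.2)[0]
    t=(-.0904-a[1])/(b[1]-a[1]); print(a+t*(b-a))
t=camera('scene')[:,:,::-1]
cv2.imwrite('pics/s5.png',cv2.resize(t[155:225,210:305],(760,560),interpolation=cv2.INTER_CUBIC))
print(telemetry.read_state()['ee_pos'])"
```

```text
[ 0.48173122 -0.0904      0.09199175]
[ 0.48594438 -0.0904      0.09769957]
[ 0.490086  -0.0903894  0.080673 ]
```

View pics/s5.png

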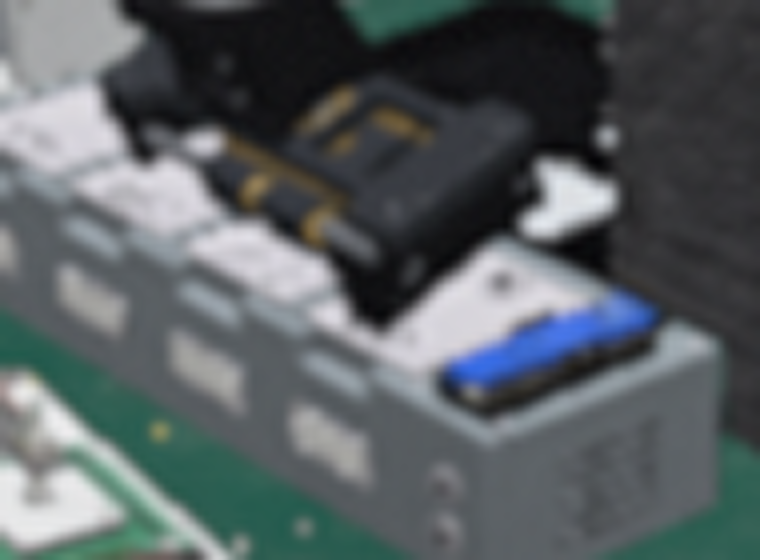

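```bash
python3 -c "
from h import *
for uv,y in [((285,252.5),-.54),((331.5,267.5),-.634),((256.9,195.6),-.0904)]:
    a=px2w('scene',[uv],.0)[0]; b=px2w('scene',[uv],.25)[0]
    t=(y-a[1])/(b[1]-a[1]); print(a+t*(b-a))"
```

```text
[ 0.19687495 -0.54        0.21857181]
[ 0.23182223 -0.634       0.21732543]
[ 0.48505694 -0.0904      0.07661358]
```

The fingertips measure about 0–2 mm ahead of the reported TCP, both here and in the start picture, so I'll use that in place of `tips_ahead`. Contact should come soon.

Emit:
{"name": "drive_tool", "arguments": {
  "series": [0,0,0,-0.009,0,0.024,-1,0,0,0,-0.009,0,0.024,-1]
}}

```text
time: 5.75
ee_pos: [0.4901, -0.0904, 0.0796]
eef_rot: [0.985, -0.002, 0.174, 0.001]
ft_force: [0.1, 0.0, -0.1]
width: 0.0004
grip_force: 0.0
```

Emit:
{"name": "drive_tool", "arguments": {
  "series": [0,0,0,-0.009,0,0.024,-1,0,0,0,-0.009,0,0.024,-1]
}}

```text
time: 5.92
ee_pos: [0.4901, -0.0905, 0.0787]
eef_rot: [0.985, -0.002, 0.174, 0.001]
ft_force: [0.5, -0.4, 0.7]
width: 0.0008
grip_force: 0.4
```

Emit:
{"name": "drive_tool", "arguments": {
  "series": [0,0,0,-0.009,0,0.024,-1,0,0,0,-0.009,0,0.024,-1]
}}

```text
time: 6.08
ee_pos: [0.4903, -0.0905, 0.0778]
eef_rot: [0.985, -0.002, 0.174, 0.001]
ft_force: [-2.6, -0.1, 5.6]
width: 0.0004
grip_force: 2.3
```

Emit:
{"name": "drive_tool", "arguments": {
  "series": [0,0,0,-0.009,0,0.024,-1,0,0,0,-0.009,0,0.024,-1]
}}

```text
time: 6.25
ee_pos: [0.4904, -0.0905, 0.0773]
eef_rot: [0.985, -0.002, 0.174, 0.001]
ft_force: [-7.7, 0.9, 15.5]
width: 0.0008
grip_force: 7.5
```

Lid 4 is locked: force jumps to 15 N within about 1 mm. Next is lid 3.

Emit:
{"name": "drive_tool", "arguments": {
  "series": [0,0,0,0.13,0,-0.35,-1,0,0,0,0.13,-0.3,-0.35,-1,0,0,0,0.13,-1.0,-0.35,-1,0,0,0,0.13,-1.7,-0.35,-1,0,0,0,0.13,-2.05,-0.35,-1,0,0,0,0.13,-2.05,-0.35,-1,0,0,0,0.08,-2.05,-0.2,-1,0,0,0,0.04,-2.05,-0.1,-1,0,0,0,0.03,-2.05,-0.07,-1,0,0,0,0.03,-2.05,-0.07,-1]
}}

```text
time: 7.08
ee_pos: [0.4903, -0.0093, 0.0789]
eef_rot: [0.985, -0.003, 0.173, 0.001]
ft_force: [0.7, 0.3, -0.3]
width: 0.0006
grip_force: 0.0
```

Emit:
{"name": "drive_tool", "arguments": {
  "series": [0,0,0,-0.009,0,0.024,-1,0,0,0,-0.009,0,0.024,-1]
}}

```text
time: 7.25
ee_pos: [0.4906, -0.009, 0.0785]
eef_rot: [0.985, -0.003, 0.174, 0.001]
ft_force: [-1.6, -0.0, -0.1]
width: 0.0002
grip_force: 0.2
```

Emit:
{"name": "drive_tool", "arguments": {
  "series": [0,0,0,-0.009,0,0.024,-1,0,0,0,-0.009,0,0.024,-1]
}}

```text
time: 7.42
ee_pos: [0.4908, -0.0088, 0.0778]
eef_rot: [0.985, -0.002, 0.174, 0.001]
ft_force: [-2.7, -0.3, 5.7]
width: 0.0002
grip_force: 2.7
```

Emit:
{"name": "drive_tool", "arguments": {
  "series": [0,0,0,-0.009,0,0.024,-1,0,0,0,-0.009,0,0.024,-1]
}}

```text
time: 7.58
ee_pos: [0.4909, -0.0088, 0.0772]
eef_rot: [0.985, -0.002, 0.174, 0.001]
ft_force: [-10.3, -1.4, 15.7]
width: 0.0002
grip_force: 8.3
```

Lid 3 is locked too. On to lid 2.

Emit:
{"name": "drive_tool", "arguments": {
  "series": [0,0,0,0.13,0,-0.35,-1,0,0,0,0.13,-0.3,-0.35,-1,0,0,0,0.13,-1.0,-0.35,-1,0,0,0,0.13,-1.7,-0.35,-1,0,0,0,0.13,-2.07,-0.35,-1,0,0,0,0.13,-2.07,-0.35,-1,0,0,0,0.08,-2.07,-0.2,-1,0,0,0,0.04,-2.07,-0.1,-1,0,0,0,0.03,-2.07,-0.07,-1,0,0,0,0.03,-2.07,-0.07,-1]
}}

```text
time: 8.42
ee_pos: [0.4909, 0.0738, 0.0791]
eef_rot: [0.985, -0.003, 0.173, 0.001]
ft_force: [-0.7, -0.8, 0.2]
width: 0.0004
grip_force: 0.0
```

Emit:
{"name": "drive_tool", "arguments": {
  "series": [0,0,0,-0.009,0,0.024,-1,0,0,0,-0.009,0,0.024,-1]
}}

```text
time: 8.58
ee_pos: [0.4912, 0.074, 0.0785]
eef_rot: [0.985, -0.002, 0.174, 0.001]
ft_force: [0.0, -0.3, 0.1]
width: 0.0006
grip_force: 0.3
```

Emit:
{"name": "drive_tool", "arguments": {
  "series": [0,0,0,-0.009,0,0.024,-1,0,0,0,-0.009,0,0.024,-1]
}}

```text
time: 8.75
ee_pos: [0.4912, 0.0742, 0.0775]
eef_rot: [0.985, -0.002, 0.174, 0.001]
ft_force: [0.0, -0.7, 1.3]
width: 0.0004
grip_force: 0.4
```

Emit:
{"name": "drive_tool", "arguments": {
  "series": [0,0,0,-0.009,0,0.024,-1,0,0,0,-0.017,0,0.047,-1,0,0,0,-0.017,0,0.047,-1]
}}

```text
time: 9.0
ee_pos: [0.4912, 0.0743, 0.0754]
eef_rot: [0.985, -0.002, 0.174, 0.001]
ft_force: [0.3, -0.4, 0.6]
width: -0.0
grip_force: 0.3
```

Lid 2 rocks: there is almost no force while it follows 3 mm down. Pushing it further down.

Emit:
{"name": "drive_tool", "arguments": {
  "series": [0,0,0,-0.017,0,0.047,-1,0,0,0,-0.034,0,0.094,-1,0,0,0,-0.051,0,0.141,-1,0,0,0,-0.068,0,0.188,-1,0,0,0,-0.085,0,0.235,-1,0,0,0,-0.1,0,0.28,-1,0,0,0,-0.12,0,0.33,-1,0,0,0,-0.12,0,0.33,-1]
}}

```text
time: 9.67
ee_pos: [0.4908, 0.0744, 0.0609]
eef_rot: [0.985, -0.002, 0.173, 0.001]
ft_force: [-0.3, 0.4, 1.3]
width: 0.0007
grip_force: 0.3
```

Emit:
{"name": "drive_tool", "arguments": {
  "series": [0,0,0,-0.015,0,0.04,-1,0,0,0,-0.03,0,0.09,-1,0,0,0,-0.04,0,0.14,-1,0,0,0,-0.04,0,0.18,-1,0,0,0,-0.03,0,0.22,-1,0,0,0,-0.015,0,0.26,-1,0,0,0,-0.015,0,0.26,-1]
}}

```text
time: 10.25
ee_pos: [0.4941, 0.0743, 0.0511]
eef_rot: [0.985, -0.002, 0.174, 0.001]
ft_force: [-0.9, 0.1, 0.9]
width: 0.0005
grip_force: 0.3
```

```bash
python3 -c "
from h import *
w=camera('wrist')[:,:,::-1]; t=camera('scene')[:,:,::-1]
a=cv2.resize(w,(512,384)); b=cv2.resize(t[140:230,180:300],(512,384),interpolation=cv2.INTER_CUBIC)
cv2.imwrite('pics/w6.png',cv2.resize(np.vstack([a[:230,60:450],cv2.resize(b,(390,292))]),None,fx=1.14,fy=1.14))"
```

```text
(no output)
```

View pics/w6.png

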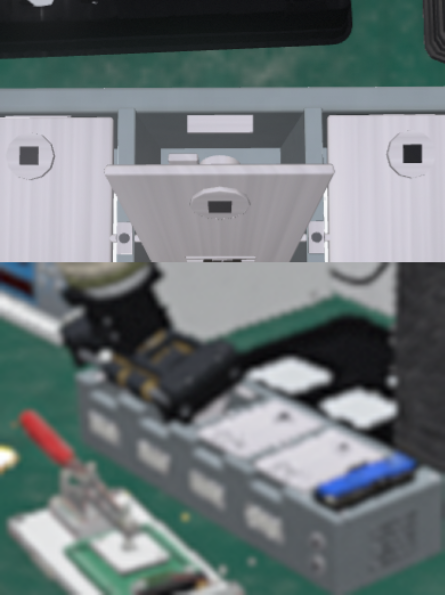

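Lid 2 is well open in the wrist view: its far edge spans columns 106–335 at row 166, which works out to about 57°. The other lids are flat and the body is clear. Pushing forward and down to the stop.

Emit:
{"name": "drive_tool", "arguments": {
  "series": [0,0,0,0.02,0,0.03,-1,0,0,0,0.045,0,0.06,-1,0,0,0,0.07,0,0.085,-1,0,0,0,0.09,0,0.113,-1,0,0,0,0.09,0,0.113,-1]
}}

```text
time: 10.77
ee_pos: [0.4985, 0.0743, 0.0486]
eef_rot: [0.985, -0.002, 0.173, 0.002]
ft_force: [-22.4, -1.7, 28.6]
width: 0.0003
grip_force: 14.4
```

Emit:
{"name": "drive_tool", "arguments": {
  "series": [0,0,0,-0.02,0,-0.06,-1,0,0,0,-0.02,0,-0.06,-1]
}}

```text
time: 10.93
ee_pos: [0.4973, 0.0743, 0.0505]
eef_rot: [0.985, -0.002, 0.174, 0.001]
ft_force: [-1.1, 0.1, 0.4]
width: 0.0007
grip_force: 1.0
```

```bash
python3 -c "
from h import *
w=camera('wrist'); cv2.imwrite('pics/w7.png',w[:,:,::-1])
g=w.astype(int); c=get_calibration('wrist'); print(c['xyz'])
# bright lid extents per row in the middle
L=(g.min(2)>165)
for v in range(110,215,4):
    u=256; 
    if not L[v,u]: print(v,'-',g[v,u]); continue
    a=u
    while a>0 and L[v,a-3:a].any(): a-=1
    b=u
    while b<508 and L[v,b:b+3].any(): b+=1
    print(v,a,b,b-a)"
```

```text
[0.51681285 0.07501786 0.23172008]
110 225 282 57
114 225 282 57
118 225 282 57
122 - [119 118 123]
126 - [81 85 88]
130 - [82 85 88]
134 - [124 132 139]
138 - [150 161 170]
142 - [152 162 171]
146 - [153 163 171]
150 - [152 163 173]
154 - [153 163 173]
158 240 265 25
162 206 269 63
166 235 269 34
170 235 269 34
174 16 492 476
178 15 492 477
182 15 492 477
186 - [140 136 139]
190 247 261 14
194 255 272 17
198 - [136 133 136]
202 - [58 57 59]
206 - [121 118 123]
210 - [136 132 136]
214 - [135 131 135]
```

```bash
python3 -c "
from h import *
c=get_calibration('wrist'); f=192/np.tan(np.radians(c['fovy']/2)); q=R.from_quat(c['rotation']).inv()
px_,pz=.5132,.076
def pr(P):
    d=q.apply(P-c['xyz']); return c['cx']-f*d[0]/d[2],c['cy']+f*d[1]/d[2]
for th in(1.0,1.1,1.17,1.24,1.31):
    o=[]
    for n in(2,-2):
        X=np.array([px_+(54*np.cos(th)-n*np.sin(th))/1e3,0,pz+(54*np.sin(th)+n*np.cos(th))/1e3])
        X[1]=.0742+.0355; l=pr(X); X[1]-=.071; rr=pr(X); o+=[round(l[1],1),round(l[0],1),round(rr[0],1)]
    print(th,o)
w=cv2.imread('pics/w7.png').astype(int).mean(2)
for u in(180,200,320,335): print(u,[int(w[v,u]) for v in range(160,200)])
for v in(174,180,184): print(v,[int(x) for x in w[v,140:172]],[int(x) for x in w[v,345:375]])"
```

```text
1.0 [np.float64(140.3), np.float64(155.6), np.float64(357.2), np.float64(132.4), np.float64(157.6), np.float64(355.0)]
1.1 [np.float64(152.6), np.float64(153.1), np.float64(359.9), np.float64(143.4), np.float64(154.9), np.float64(357.9)]
1.17 [np.float64(162.0), np.float64(151.6), np.float64(361.6), np.float64(152.0), np.float64(153.2), np.float64(359.8)]
1.24 [np.float64(172.2), np.float64(150.3), np.float64(363.1), np.float64(161.5), np.float64(151.7), np.float64(361.5)]
1.31 [np.float64(182.9), np.float64(149.2), np.float64(364.4), np.float64(171.6), np.float64(150.3), np.float64(363.0)]
180 [87, 87, 87, 87, 87, 88, 88, 88, 88, 89, 88, 89, 89, 155, 183, 204, 207, 209, 209, 210, 210, 211, 195, 165, 143, 140, 139, 139, 140, 139, 140, 141, 140, 140, 141, 141, 141, 142, 142, 142]
200 [188, 188, 187, 226, 243, 244, 244, 244, 244, 244, 244, 244, 244, 193, 183, 203, 207, 206, 207, 208, 208, 212, 193, 161, 142, 139, 139, 139, 138, 138, 138, 139, 138, 137, 138, 138, 138, 138, 138, 138]
320 [92, 92, 93, 92, 93, 93, 93, 92, 91, 92, 92, 92, 116, 168, 196, 205, 207, 209, 208, 209, 209, 206, 17
[... 540 characters left out ...]
18, 217, 216, 216, 215, 214, 215, 213, 213, 213, 213, 214, 214, 213]
180 [208, 211, 211, 211, 212, 210, 210, 209, 201, 213, 215, 214, 215, 214, 215, 215, 215, 213, 213, 214, 214, 214, 214, 215, 213, 213, 212, 211, 211, 212, 211, 211] [207, 206, 205, 206, 207, 206, 205, 205, 205, 203, 193, 187, 209, 218, 218, 218, 218, 216, 217, 215, 215, 215, 215, 213, 214, 212, 213, 214, 214, 214]
184 [208, 211, 211, 212, 211, 211, 209, 209, 209, 200, 173, 152, 147, 147, 148, 148, 147, 147, 147, 146, 145, 145, 146, 147, 148, 149, 148, 147, 146, 146, 146, 145] [132, 131, 132, 131, 131, 131, 131, 131, 122, 150, 207, 220, 220, 218, 218, 217, 218, 216, 217, 215, 216, 214, 214, 213, 214, 212, 213, 214, 214, 213]
```

The lid's end face lies on rows 173–183, which matches a tilt of 1.31, at the stop. Withdrawing along the tool axis.

Emit:
{"name": "drive_tool", "arguments": {
  "series": [0,0,0,-0.02,0,-0.1,-1,0,0,0,-0.03,0,-0.4,-1,0,0,0,-0.03,0,-0.9,-1,0,0,0,-0.03,0,-1.6,-1,0,0,0,-0.03,0,-2.4,-1,0,0,0,-0.03,0,-3,-1,0,0,0,-0.03,0,-3,-1,0,0,0,-0.03,0,-3,-1,0,0,0,-0.03,0,-3,-1]
}}

```text
time: 11.73
ee_pos: [0.4553, 0.0743, 0.1622]
eef_rot: [0.985, -0.002, 0.174, 0.001]
ft_force: [0.1, 0.3, -0.6]
width: 0.0004
grip_force: 0.0
```

```bash
python3 -c "
from h import *
c=get_calibration('wrist'); f=192/np.tan(np.radians(c['fovy']/2)); q=R.from_quat(c['rotation']).inv()
def pr(P):
    d=q.apply(P-c['xyz']); return c['cy']+f*d[1]/d[2]
g=camera('wrist').astype(int).mean(2)
for th in(1.17,1.24,1.31):
    print(th,[round(pr(np.array([.5132+(54*np.cos(th)-n*np.sin(th))/1e3,.0742,.076+(54*np.sin(th)+n*np.cos(th))/1e3])),1) for n in(2,-2)])
for u in(225,280): print([int(g[v,u]) for v in range(160,215)])
s=telemetry.read_state();print(s['time'],s['joint_vel'].round(3))"
```

```text
1.17 [np.float64(125.5), np.float64(120.9)]
1.24 [np.float64(130.1), np.float64(125.2)]
1.31 [np.float64(134.9), np.float64(129.8)]
[150, 150, 150, 150, 150, 150, 150, 149, 149, 149, 149, 149, 150, 149, 150, 150, 149, 148, 148, 149, 148, 246, 251, 251, 251, 251, 251, 251, 251, 251, 251, 221, 195, 195, 195, 194, 168, 169, 172, 171, 172, 171, 171, 171, 171, 171, 171, 171, 170, 170, 170, 138, 110, 146, 159]
[145, 144, 145, 144, 144, 143, 143, 143, 142, 142, 142, 142, 142, 142, 141, 142, 141, 143, 143, 143, 173, 248, 251, 251, 251, 251, 251, 251, 251, 251, 246, 212, 195, 194, 194, 192, 165, 168, 174, 174, 173, 173, 175, 174, 173, 174, 173, 172, 171, 170, 170, 123, 103, 145, 163]
11.7833 [ 0.003  0.014 -0.004  0.004 -0.008  0.003  0.005]
```

```bash
python3 -c "
from h import *
g=camera('wrist').astype(int).mean(2)
for u in(225,290): print([int(g[v,u]) for v in range(110,150)])"
```

```text
[90, 90, 89, 90, 90, 90, 90, 90, 90, 107, 162, 172, 171, 171, 171, 171, 171, 170, 171, 171, 169, 212, 221, 221, 222, 183, 152, 147, 148, 147, 147, 147, 147, 148, 149, 148, 148, 148, 148, 148]
[86, 85, 86, 85, 87, 93, 97, 97, 97, 98, 97, 97, 98, 98, 98, 99, 98, 99, 99, 98, 150, 213, 219, 216, 213, 160, 141, 141, 141, 142, 142, 143, 143, 144, 144, 145, 145, 146, 146, 146]
```

The end face now lies on rows 130–135, matching 1.31 rad, so the lid stayed at its stop and the arm is clear. Handing in.

```bash
python3 -c "
from bench import r
print(r.close_job())"
```

```text
the job is handed in; nothing more can be done
None
```

Lid 2 was the unlocked one: it now stands open at its stop (about 1.31 rad), lids 3 and 4 tested locked and lid 1 was never touched, the arm is clear of everything, and the job is handed in (no verdict was returned).

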